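# Clear the dosing machine's catch tray into a tote, tag the tote and acknowledge the batch

### The arm

A 7-joint arm with a two-finger parallel gripper is mounted at the origin on the work surface. World frame = base frame: x ahead of the robot, y to its left, z up, the work surface at z = 0. Lengths are in m, angles in rad, forces in N, time in s.
With the tool pointing down it reaches from about 0.425 to 0.925 m from the base axis. Payload 6.8 kg.
Tool frame: the origin (TCP) lies midway between the tips of the shut fingers; the grasp point (between the pads) lies 19 mm behind it (bot.hold_point_z is the distance from the TCP to the grasp point, in m); z points along the fingers, y is the line along which they close (so a half turn about z gives the same grasp; the last joint's range is limited). The gripper opens to 85 mm and grips with 20 to 120 N. Pads are 22 mm wide; open, the fingers measure 114 mm over their backs; the gripper's body (76 mm by 85 mm) begins 54 mm behind the grasp point. The pads swing forward as they close: fully open they stand 13 mm farther back than shut.
Start: joints at [-1.408, 0.477, 0.022, 1.555, -0.011, 1.109, -0.083], TCP at [0.181, 0.65, 0.231] pointing down, gripper open.
Joint ranges: [-2.96, 2.96], [-0.34, 2.1], [-1.41, 1.46], [0.24, 2.44], [-1.37, 4.51], [0.17, 1.92], [-2.96, 2.96]. Speed limits (rad/s): [2.39, 2.39, 3.14, 3.14, 3.14, 3.14, 3.14].

### API

Orientations are given as a unit quaternion [w, x, y, z].
In Python, from station import bot gives the robot as it stands. The module is installed in compiled form; this text tells all that it offers.
- The arm moves only by the tool step_arm, never from a script. Its argument "increments" is a list that holds one entry, the list of rows, each a list of 7 numbers: the opening, from -1 (shut) to 1 (fully open), then the shift along the tool's x, y, z in mm, then the turn, a rotation vector about the tool's x, y, z in degrees. In form: [[[grip, x, y, z, ax, ay, az], ...]]. A call has 1 to 10 rows; each row is the pose to reach, as a shift and turn from the pose commanded when the call began, along the tool's axes at that moment; what a row does not reach only later rows make up. A row lasts 1/12 s, in which the tool goes at most 41.7 mm and 7.16 degrees, less where a joint would pass 70% of its speed; a pose out of reach is approached as far as the arm can. A call with a gripper value outside its range is refused whole. The fingers move at their own pace and stop on an object; "force" is the grip in N (left out, the last holds). Time passes only in rows, so rows that repeat a pose let the fingers close. It gives the time, the measured TCP pose, the force, the opening and the grip force at its end, in the units of the state.
- bot.get_obs(): the state, without advancing time (a new reading comes with each control period).
- bot.read_camera(name): name is "scene" or "top"; returns a dict with "image" (420x560x3 uint8, red, green, blue), "camera_matrix" (3x3 intrinsics, pixels), "R" (3x3) and "t" (3): a world point X has camera coordinates R X + t. Camera axes: x right, y down, z forward; pixel columns grow to the right and rows downward; lengths in m; the calibration is good to about 2 mm. A picture is of the moment at which its call begins. There is no depth.
- bot.hand_in(): hands the job in; it is judged then, once.
The state is a dict: "t": time; "q": joint angles; "joint_vel": joint speeds; "joint_torque": joint torques, N m; "eef_pos": TCP position; "tool_rot": TCP orientation; "contact_force": force on the tool from outside, world axes, zero at the start; "torque": the same for the moment, N m; "gripper_width": opening from 0.0 (shut) to 1.0 (fully open); "grasp_force": force on a finger pad.
Only numpy, scipy, OpenCV 4.12 (cv2) and the standard library are available. Lean on these libraries where they do the work, as an engineer would, in place of code of your own. Each camera call takes 0.05 s, during which the arm holds its last target. There are 200 camera calls.

### The job

The dosing machine has finished its batch: move every sealed carton from its catch tray into the tote, all lying flat on the tote's floor in a single layer. Then take the sprung tag clamp off its stand and clip it upright, well down over any wall of the tote, and after that press the button on the operator box fully. Leave the bottle, jar and beaker where they are.

Things in the scene. Friction and masses are not known exactly. Their poses are not given: they have to be found in the camera images.
- machine: Fixed dosing-and-sealing machine with its catch tray, placed differently each time. Origin on the counter under the tray's centre; x, y along the tray's sides, z up. Steel tray 230 x 230 mm, inner floor 218 x 218 mm at 6 mm height; low lip around it, top at 21 mm.
- machine_face (a point): Foot of the machine's cream housing (300 x 220 mm, 210 mm high), middle of its side towards the tray, 190 mm in +y from the tray's centre. A steel chute 130 mm wide slopes from here (52 mm high) down to the tray's edge (25 mm high).
- tote: Grey open plastic tote, fixed to the counter by a non-slip mat, placed differently each time. Origin under its centre on the counter, x, y along its sides, z up. Outside 242 x 242 mm, inside 230 x 230 mm, walls 6 mm thick (middle of each wall 118 mm from the centre), inner floor at 5 mm, rim at 60 mm.
- stand: Fixed stand that parks the clamp: foot 70 x 80 x 8 mm, origin under its centre; on it an upright aluminium plate 6 mm thick in x and 70 mm wide in y, top edge at 75 mm.
- clip: Sprung steel tag clamp, 110 g: two plates 40 mm wide (in y) hinged on a pin. Origin on the pin; y along the pin, z up towards the two handles, flat jaws reach down to z = -45 mm. Starts upright on the stand's plate, whose top edge is 12 mm below the pin. This body is the half on the -x side: its z axis tips about 0.22 rad while squeezed, the pin staying midway between the fingers.
- clip_grip (a point): Point 30 mm above the clamp's pin, between the handles, which reach to 52 mm above the pin and spread upwards: 44 mm over their outsides here, 54 mm at the top. Squeezing them together in x takes 7 to 12 N here; 20 N or more holds them at the stop, parallel and 30 mm over their outsides, jaws 26 mm apart at the tips. Let go, it closes and grips a 6 mm wall.
- clip_jaw (a joint): Angle between the clamp's halves, rad: 0 when it grips a 6 mm wall with the jaws parallel, about -0.1 when closed on nothing, +0.44 when squeezed to its stop, jaws wide open.
- opbox: Fixed grey operator box of the machine, 90 x 90 x 45 mm, origin under its centre, with a round black push button 36 mm across on its top.
- btn_top (a point): Centre of the top face of the button, about 67 mm above the counter when it is out; pressed straight down.
- btn (a joint): Travel of the button, m: 0 out, 0.006 fully pressed (about 5 N); springs back.
- pack0: Sealed white carton, 70 x 34 x 32 mm (x, y, z), about 90 g, origin at its centre. Lies in the machine's catch tray at the start, centre 16 mm above the tray's floor; absent (None) in some starts.
- pack1: Sealed white carton, 70 x 34 x 32 mm (x, y, z), about 90 g, origin at its centre. Lies in the machine's catch tray at the start, centre 16 mm above the tray's floor; absent (None) in some starts.
- pack2: Sealed white carton, 70 x 34 x 32 mm (x, y, z), about 90 g, origin at its centre. Lies in the machine's catch tray at the start, centre 16 mm above the tray's floor; absent (None) in some starts.
- pack3: Sealed white carton, 70 x 34 x 32 mm (x, y, z), about 90 g, origin at its centre. Lies in the machine's catch tray at the start, centre 16 mm above the tray's floor; absent (None) in some starts.
- pack4: Sealed white carton, 70 x 34 x 32 mm (x, y, z), about 90 g, origin at its centre. Lies in the machine's catch tray at the start, centre 16 mm above the tray's floor; absent (None) in some starts.
- pack5: Sealed white carton, 70 x 34 x 32 mm (x, y, z), about 90 g, origin at its centre. Lies in the machine's catch tray at the start, centre 16 mm above the tray's floor; absent (None) in some starts.
- reagent: Bystander, to be left alone: amber reagent bottle, 60 mm across, 130 mm high. Origin at the centre of its underside.
- jar: Bystander, to be left alone: white jar, 70 mm across, 90 mm high. Origin at the centre of its underside.
- beaker: Bystander, to be left alone: small glass beaker, 44 mm across, 55 mm high, standing between the clamp stand and the operator box. Origin at the centre of its underside.
Things that resemble listed ones, but are neither listed nor needed, are in the scene too. What is shaped like the clip but green is not meant.

How it is judged:
By the outcome, as a careful person would: the job done as asked, in the order asked, and still so for the second after the job is handed in, with the robot touching nothing.
Of pack0, pack1, pack2, pack3, pack4, pack5 only 4 to 6 are there at a start; the rules pass over those that are not, and their reading is None.
At some moment in a run one of pack0, pack1, pack2, pack3, pack4, pack5 may be knocked a few centimetres aside while the robot is not near it.
It also fails if it takes over 210 s, if anything falls off the work surface, if the arm or the gripper's body presses on something with over 40 N, if the wrist force passes 120 N, or if a joint passes its speed limit or range.

## Working session

There is one attempt and no reset: what is moved stays moved. The work goes in short steps, Python scripts to look and compute and a tool call to move; the robot and the scene stay as the last step left them, time stands still between calls to the robot, and variables do not carry over. Pictures are saved under pics/ and viewed, at most 14 in all, crops included, and the job is handed in when it is done.

Besides the shell and the picture viewer there is one more tool, called after "Request:" as name(argument=value, ...) on one line, values as JSON. step_arm: Moves the arm, as the interface text tells. Its arguments: {"type":"object","properties":{"increments":{"type":"array"},"force":{"type":"number"}},"required":["increments"]}

```bash
mkdir -p pics; cat > h.py <<'E'
import numpy as np, cv2
from station import bot
def cam(n): return bot.read_camera(n)
def save(c,f): cv2.imwrite('pics/'+f,cv2.cvtColor(c['image'],cv2.COLOR_RGB2BGR))
def ray(c,u,v,z):
    K,R,t=map(np.array,(c['camera_matrix'],c['R'],c['t']))
    o=-R.T@t; d=R.T@np.linalg.inv(K)@np.array([u,v,1.]); return o+d*(z-o[2])/d[2]
def proj(c,X):
    p=np.array(c['camera_matrix'])@(np.array(c['R'])@np.array(X)+np.array(c['t'])); return p[:2]/p[2]
E
python3 - <<'E'
from h import *
for n in ('top','scene'):
    c=cam(n); save(c,n+'0.png'); R=np.array(c['R']);print(n,(-R.T@c['t']).round(3),R[2].round(2),R[0].round(2),c['camera_matrix'][0][0])
o=bot.get_obs();print(o)
E
```

```text
top [0.414 0.096 1.073] [ 0.12 -0.02 -0.99] [-0.   -1.    0.02] 412.2192672381073
scene [0.841 0.597 0.781] [-0.35 -0.55 -0.76] [-0.84  0.55 -0.  ] 408.31238267874187
{'t': 0.1, 'q': array([-1.40809676,  0.47773627,  0.02236145,  1.55633496, -0.01149621,
        1.10930111, -0.08311034]), 'joint_vel': array([-0.00013349, -0.00102768,  0.00130981, -0.00489921,  0.00041405,
       -0.00025173,  0.00131736]), 'joint_torque': array([ 4.42312157e-03, -5.97763181e+01,  1.61369652e+00, -2.81948823e+01,
        1.28342077e-02,  5.06912096e-03,  8.63403130e-06]), 'eef_pos': array([0.18044535, 0.6498876 , 0.23041812]), 'tool_rot': array([-4.54528898e-05,  1.34988948e-01,  9.90846760e-01, -8.24358950e-04]), 'contact_force': array([ 0.06649648,  0.74708332, -0.08149527]), 'torque': array([-0.07253941, -0.05284366, -0.00991113]), 'grasp_force': 0.0, 'gripper_width': 0.9988590982564991}
```

View pics/top0.png

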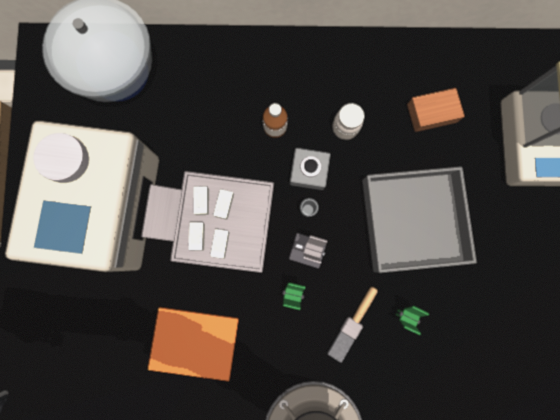

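View pics/scene0.png

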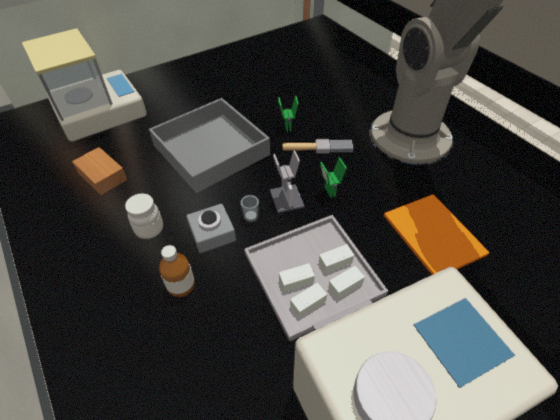

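The top view shows 4 cartons in the tray at about (201,201), (223,204), (196,237) and (219,243). The tote spans (363-475, 168-272). The steel clamp on its stand is at (308,250), the box button at (311,168) and the beaker at (309,208). There are green decoys at (293,295) and (412,318). The scene view also shows 4 cartons.

```bash
python3 - <<'E'
from h import *
c=cam('top'); s=cam('scene')
im=c['image'];hsv=cv2.cvtColor(im,cv2.COLOR_RGB2HSV)
print('tcp px',proj(c,[.18,.65,.23]),proj(s,[.18,.65,.23]))
m=np.zeros(im.shape[:2],np.uint8); m[185:262,183:240]=1
w=((hsv[...,2]>200)&(m>0)).astype(np.uint8)
for k in cv2.findContours(w,0,2)[0]:
    if cv2.contourArea(k)<60: continue
    r=cv2.minAreaRect(k); b=np.array([ray(c,*p,.038)[:2] for p in cv2.boxPoints(r)])
    e=[np.linalg.norm(b[i]-b[(i+1)%4]) for i in (0,1)]; i=int(np.argmax(e)); d=b[i+1]-b[i]
    print('pack',np.round(r[0],1),b.mean(0).round(4),np.round(e,3),'yaw',np.degrees(np.arctan2(d[1],d[0])).round(1)%180)
print(hsv[201,201],hsv[220,210],hsv[180,225],hsv[268,220],hsv[220,300])
b=[ray(c,*p,.021) for p in [(184,173),(273,178),(262,270),(172,263)]];print('tray',np.round(b,3),np.mean(b,0))
b=[ray(c,*p,.06) for p in [(363,174),(466,168),(475,265),(373,272)]];print('tote',np.round(b,3),np.mean(b,0))
a=cv2.resize(im[130:300,160:345],None,fx=4.3,fy=3.4,interpolation=2)
cv2.imwrite('pics/a.png',a[:,:,::-1][:600,:800])
a=cv2.resize(s['image'][130:260,180:350],None,fx=4.5,fy=4.5,interpolation=2);cv2.imwrite('pics/b.png',a[:,:,::-1])
E
```

```text
tcp px [-12.04135659 386.21750478] [665.506177   286.40883841]
pack [194.7 236. ] [0.483  0.2974] [0.067 0.036] yaw 178.6
pack [211. 223.] [0.5166 0.2574] [0.142 0.192] yaw 0.6999999999999886
pack [195.5 199. ] [0.5766 0.2978] [0.053 0.072] yaw 1.1999999999999886
[ 23   4 237] [  6  20 201] [  0  17 161] [ 0 23 33] [45 22 23]
tray [[0.647 0.332 0.021]
 [0.635 0.102 0.021]
 [0.398 0.129 0.021]
 [0.416 0.356 0.021]] [0.52395243 0.22997602 0.021     ]
tote [[ 0.637 -0.125  0.06 ]
 [ 0.654 -0.387  0.06 ]
 [ 0.41  -0.396  0.06 ]
 [ 0.393 -0.143  0.06 ]] [ 0.52357164 -0.26274419  0.06      ]
```

View pics/a.png

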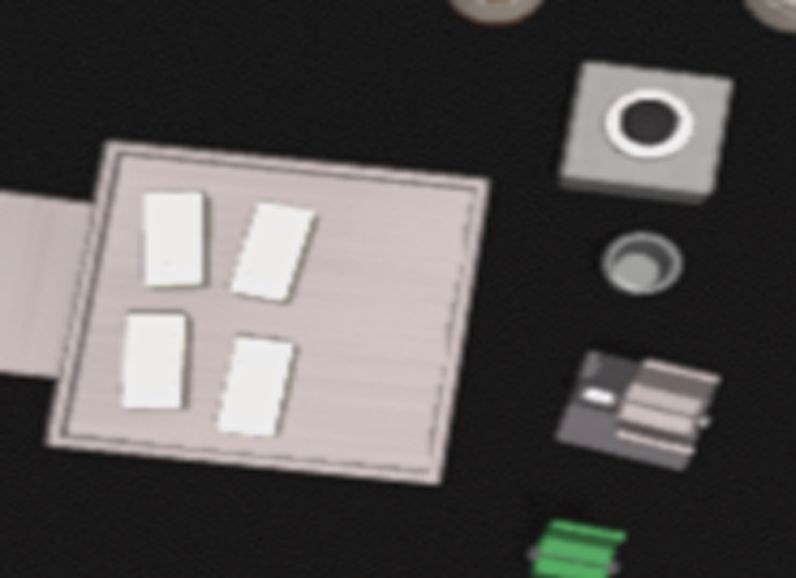

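View pics/b.png

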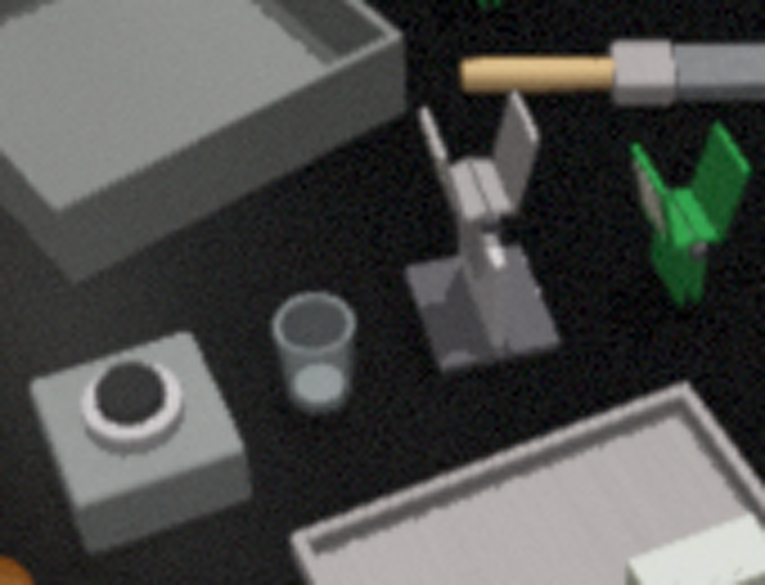

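The crops confirm the 4 cartons, two columns of two, and put the clamp off-centre on its stand towards the tote.

```bash
cat >> h.py <<'E'
def packs(c,roi=(180,265,180,265),z=.038,th=222,n=200):
    u0,u1,v0,v1=roi; im=c['image']; sc=4
    hs=cv2.cvtColor(im,cv2.COLOR_RGB2HSV)[v0:v1,u0:u1]
    f=cv2.GaussianBlur(hs[...,2].astype(np.float32)-3*np.clip(hs[...,1].astype(np.float32)-8,0,30),(3,3),0)
    w=(cv2.resize(f,None,fx=sc,fy=sc,interpolation=2)>th-10).astype(np.uint8); out=[]
    for k in cv2.findContours(w,0,2)[0]:
        if cv2.contourArea(k)<n*sc*sc*.5: continue
        r=cv2.minAreaRect(k); b=np.array([ray(c,(p[0]+.5)/sc-.5+u0,(p[1]+.5)/sc-.5+v0,z)[:2] for p in cv2.boxPoints(r)])
        e=[np.linalg.norm(b[i]-b[(i+1)%4]) for i in (0,1)]; i=int(np.argmax(e)); d=b[i+1]-b[i]
        out.append((b.mean(0).round(4),np.round(e,3),round(np.degrees(np.arctan2(d[1],d[0]))%180,1)))
    return out
E
python3 - <<'E'
from h import *
c=cam('top'); im=c['image']
for p in packs(c): print(p)
hs=cv2.cvtColor(im,cv2.COLOR_RGB2HSV)
for p in [(201,201),(223,204),(210,220),(260,200),(245,240)]: print(hs[p[1],p[0]],end=' ')
a=cv2.resize(im[155:285,350:490],None,fx=5,fy=4.5,interpolation=2);a=np.clip(a.astype(int)*1.8,0,255).astype(np.uint8);cv2.imwrite('pics/tote.png',a[:,:,::-1])
# tray
w=((hs[...,2]>120)&(hs[...,1]<60)).astype(np.uint8); w[:,:170]=0;w[:,285:]=0;w[:165]=0;w[280:]=0
k=max(cv2.findContours(w,0,2)[0],key=cv2.contourArea); r=cv2.minAreaRect(k); ap=cv2.approxPolyDP(k,8,True)[:,0]
print(ap.tolist()); b=np.array([ray(c,*p,.021)[:2] for p in ap]);print(b.round(3))
E
```

```text
(array([0.4646, 0.2377]), array([0.068, 0.032]), np.float64(171.1))
(array([0.4833, 0.297 ]), array([0.066, 0.032]), np.float64(179.4))
(array([0.5659, 0.2295]), array([0.068, 0.031]), np.float64(166.5))
(array([0.575 , 0.2874]), array([0.032, 0.067]), np.float64(1.3))
[ 23   4 237] [ 20   3 237] [  4  19 200] [  6  20 209] [  4  20 209] [[185, 172], [182, 189], [170, 188], [171, 260], [261, 271], [272, 183]]
[[0.65  0.33 ]
 [0.605 0.336]
 [0.608 0.367]
 [0.423 0.359]
 [0.396 0.132]
 [0.621 0.105]]
```

View pics/tote.png

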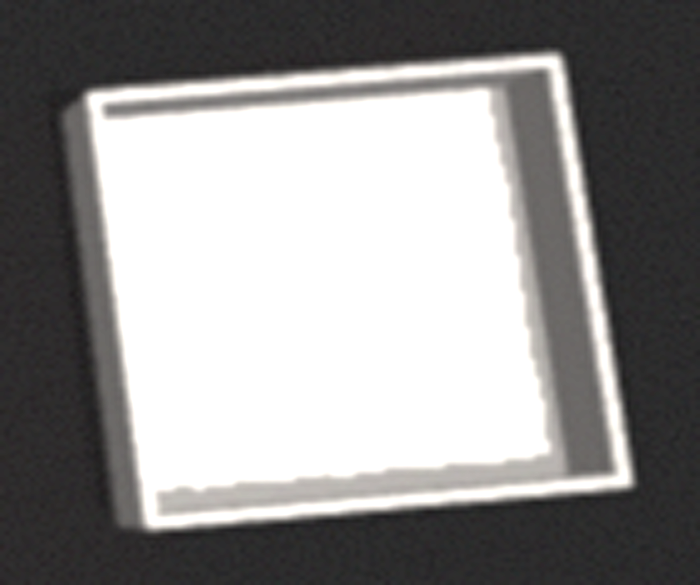

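The brightened tote crop shows clean rim outer corners at crop pixels (85,92), (562,53), (633,487) and (145,530). Next I'll zoom in on the clamp in both views.

```bash
python3 - <<'E'
from h import *
c=cam('top'); s=cam('scene')
pts=[(350+(x+.5)/5-.5,155+(y+.5)/4.5-.5) for x,y in [(85,92),(562,53),(633,487),(145,530)]]
b=np.array([ray(c,*p,.06)[:2] for p in pts]);print(b.round(4),b.mean(0).round(4),[np.linalg.norm(b[i]-b[i-1]).round(3) for i in range(4)])
d=b[1]-b[0]+b[2]-b[3];print('tote axis',np.degrees(np.arctan2(d[1],d[0])))
# button: ring ellipse in both
for cc,(u,v) in ((c,(311,166)),(s,(209,219))):
    hs=cv2.cvtColor(cc['image'],cv2.COLOR_RGB2HSV);g=cv2.cvtColor(cc['image'],cv2.COLOR_RGB2GRAY)[v-18:v+18,u-18:u+18]
    g=cv2.resize(g,None,fx=4,fy=4,interpolation=2); w=(g<90).astype(np.uint8)
    for k in cv2.findContours(w,0,2)[0]:
        if 400<cv2.contourArea(k)<8000:
            m=cv2.moments(k); p=(m['m10']/m['m00']/4+u-18,m['m01']/m['m00']/4+v-18);print('btn',np.round(p,1),cv2.contourArea(k)/16,ray(cc,*p,.067).round(4))
A=cv2.resize(c['image'][228:272,284:334],None,fx=8,fy=8,interpolation=2)
B=cv2.resize(s['image'][142:216,265:310],None,fx=8,fy=8,interpolation=2)
o=np.zeros((592,780,3),np.uint8);o[:352,:400]=A;o[:592,410:770]=B;cv2.imwrite('pics/clip.png',np.clip(o[:,:,::-1]*1.3,0,255))
E
```

```text
[[ 0.6348 -0.1337]
 [ 0.6579 -0.3774]
 [ 0.4151 -0.3993]
 [ 0.3923 -0.1567]] [ 0.525  -0.2668] [np.float64(0.244), np.float64(0.245), np.float64(0.244), np.float64(0.244)]
tote axis -84.59606946872229
btn [327.9 177.5] 25.125 [ 0.6268 -0.0349  0.067 ]
btn [310.7 165.8] 116.21875 [0.6565 0.0075 0.067 ]
btn [318.6 149.6] 72.78125 [ 0.6981 -0.0126  0.067 ]
btn [208.8 217.4] 149.34375 [0.6612 0.0124 0.067 ]
btn [205.7 205. ] 246.84375 [ 0.6507 -0.0252  0.067 ][ WARN:0@1.879] global loadsave.cpp:1063 imwrite_ Unsupported depth image for selected encoder is fallbacked to CV_8U.
```

View pics/clip.png

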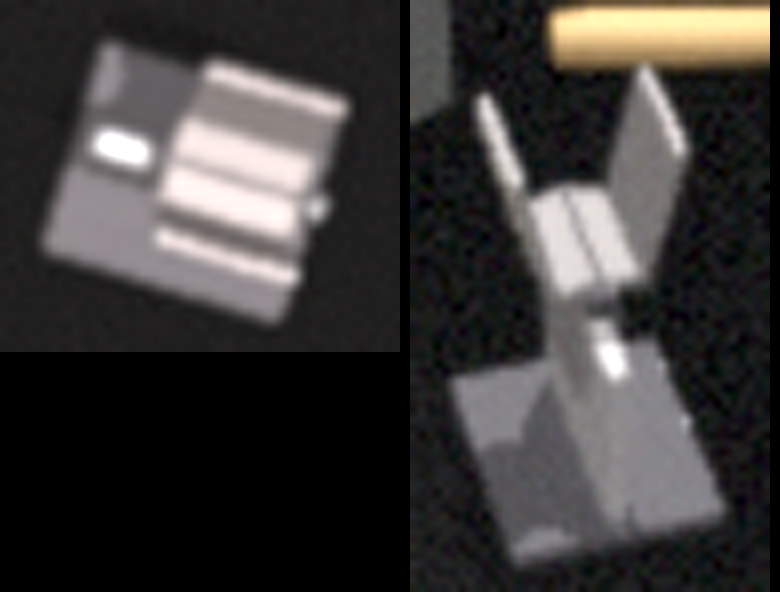

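The clamp crop shows the handle-top edges in the top view, centred at (277,88) and (228,257) in the crop. In the scene view they are centred at (502,142) and (665,109).

```bash
cat >> h.py <<'E'
from scipy.spatial.transform import Rotation as Ro
def inc(p,yaw):
    """tool increments (mm, deg) to TCP p with tool y at world angle yaw (deg), pointing down"""
    o=bot.get_obs(); q=o['tool_rot']; R0=Ro.from_quat(np.r_[q[1:],q[0]])
    a=np.radians(yaw); y=np.array([np.cos(a),np.sin(a),0]); cur=R0.as_matrix()[:,1]
    if y@cur<0: y=-y
    z=np.array([0,0,-1.]); R1=Ro.from_matrix(np.c_[np.cross(y,z),y,z])
    print('at',np.round(o['eef_pos'],4),'yaw',round(np.degrees(np.arctan2(cur[1],cur[0])),1),'q7',round(o['q'][6],2),'-> d',(R0.inv().apply(np.array(p)-o['eef_pos'])*1000).round(1),'rot',np.degrees((R0.inv()*R1).as_rotvec()).round(1))
E
python3 - <<'E'
from h import *
c=cam('top'); s=cam('scene')
T=lambda x,y:ray(c,284+(x+.5)/8-.5,228+(y+.5)/8-.5,.139)
S=lambda x,y:ray(s,265+(x-410+.5)/8-.5,142+(y+.5)/8-.5,.139)
t=[T(203,68),T(350,105),T(157,235),T(300,278)]; u=[S(522,187),S(483,97),S(686,150),S(645,68)]
for n,g in (('top',t),('scene',u)):
    g=np.array(g)[:,:2]; m=g.mean(0); d=g[1]-g[0]+g[3]-g[2]; w=(g[0]+g[1]-g[2]-g[3])/2
    print(n,g.round(4).tolist(),m.round(4),np.linalg.norm(d)/2,'spread',np.linalg.norm(w),'ang pin',np.degrees(np.arctan2(d[1],d[0])),'ang spread',np.degrees(np.arctan2(w[1],w[0])))
f=[ray(c,284+(x+.5)/8-.5,228+(y+.5)/8-.5,.008) for x,y in [(105,42),(42,245),(278,325)]];print('foot',np.round(f,4), ((f[0]+f[2])/2).round(4))
for p in packs(c): print(p)
inc([.18,.65,.36],74.5); inc([.4646,.2377,.30],81.1)
E
```

```text
top [[0.4759, 0.0195], [0.4654, -0.0222], [0.4288, 0.0329], [0.4167, -0.0073]] [0.4467 0.0057] 0.0425034160294977 spread 0.049953538991235474 ang pin -105.42421303028318 ang spread -16.423883167666034
scene [[0.4765, 0.0185], [0.4654, -0.02], [0.4285, 0.0314], [0.4185, -0.0046]] [0.4472 0.0063] 0.038737733941602334 spread 0.04951042886612456 ang pin -105.89839602214398 ang spread -16.601352416545485
foot [[ 0.493   0.0405  0.008 ]
 [ 0.4277  0.0611  0.008 ]
 [ 0.4021 -0.0145  0.008 ]] [0.4476 0.013  0.008 ]
(array([0.4645, 0.2377]), array([0.068, 0.032]), np.float64(171.3))
(array([0.4833, 0.297 ]), array([0.066, 0.032]), np.float64(179.4))
(array([0.5659, 0.2295]), array([0.068, 0.031]), np.float64(166.5))
(array([0.575 , 0.2877]), array([0.032, 0.067]), np.float64(1.3))
at [0.1806 0.6503 0.2312] yaw 74.5 q7 -0.08 -> d [   0.5   -0.5 -128.8] rot [-0.  0. -0.]
at [0.1806 0.6503 0.2312] yaw 74.5 q7 -0.08 -> d [-384.1 -321.6  -68.7] rot [-0.   0.  -6.6]
```

Request:
step_arm(increments=[[[0.15,0,0,-40,0,0,0],[0.15,0,0,-80,0,0,0],[0.15,-30,-30,-110,0,0,0],[0.15,-60,-55,-120,0,0,-2],[0.15,-95,-80,-125,0,0,-4],[0.15,-125,-105,-125,0,0,-6.6],[0.15,-155,-130,-125,0,0,-6.6],[0.15,-185,-155,-125,0,0,-6.6],[0.15,-215,-180,-125,0,0,-6.6],[0.15,-245,-205,-120,0,0,-6.6]]], force=30)

```text
t: 1.28
eef_pos: [0.3632, 0.3855, 0.3525]
tool_rot: [0.001, 0.078, 0.997, 0.001]
contact_force: [0.4, -0.4, 0.5]
gripper_width: 0.581
grasp_force: 0.0
```

```bash
python3 -c "
from h import *
inc([.4645,.2350,.10],81.3)"
```

```text
at [0.3632 0.3855 0.3525] yaw 81.0 q7 0.5 -> d [-123.2 -133.4  252.3] rot [ 0.1  0.1 -0.3]
```

Request:
step_arm(increments=[[[0.15,-30,-32,0,0,0,0],[0.15,-60,-65,20,0,0,0],[0.15,-90,-98,50,0,0,0],[0.15,-123,-133,85,0,0,0],[0.15,-123,-133,125,0,0,0],[0.15,-123,-133,165,0,0,0],[0.15,-123,-133,205,0,0,0],[0.15,-123,-133,245,0,0,0],[0.15,-123,-133,252,0,0,0],[0.15,-123,-133,252,0,0,0]]])

```text
t: 2.12
eef_pos: [0.4592, 0.2346, 0.0943]
tool_rot: [-0.004, 0.078, 0.997, -0.003]
contact_force: [-0.3, -0.7, 0.2]
gripper_width: 0.574
grasp_force: 0.0
```

```bash
python3 -c "
from h import *
c=cam('scene');a=cv2.resize(c['image'][180:360,200:420],None,fx=3.5,fy=3.3,interpolation=2);cv2.imwrite('pics/g1.png',a[:,:,::-1])
inc([.4645,.2350,.009],81.3)"
```

```text
at [0.4609 0.2357 0.0972] yaw 81.1 q7 0.96 -> d [-4.   0.3 88.2] rot [-0.2 -0.2 -0.2]
```

View pics/g1.png

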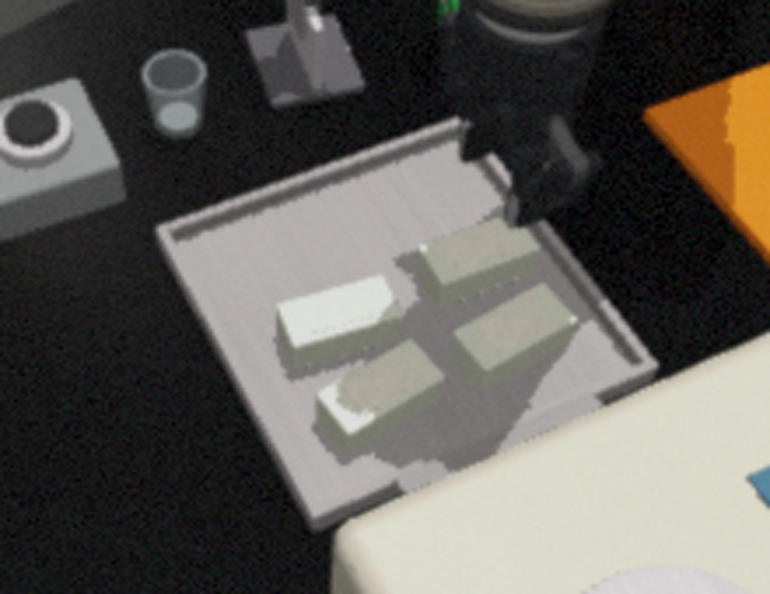

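The gripper straddles the first carton (crop about (500,240)) and the neighbours are clear.

Request:
step_arm(increments=[[[0.15,0,0,35,0,0,0],[0.15,0,0,65,0,0,0],[0.15,0,0,85,0,0,0],[0.15,0,0,91,0,0,0],[0.15,0,0,91,0,0,0],[0.15,0,0,91,0,0,0],[-1,0,0,91,0,0,0],[-1,0,0,91,0,0,0],[-1,0,0,91,0,0,0],[-1,0,0,91,0,0,0]]])

```text
t: 3.0
eef_pos: [0.4642, 0.2378, 0.0104]
tool_rot: [0.001, 0.078, 0.997, 0.001]
contact_force: [-0.3, 0.2, 4.9]
gripper_width: 0.393
grasp_force: 30.2
```

```bash
python3 -c "
from h import *
o=bot.get_obs();print(o['eef_pos'],o['gripper_width'],o['grasp_force'],o['contact_force'])
u=np.array([np.cos(np.radians(5.4)),np.sin(np.radians(5.4))]);v=np.array([-u[1],u[0]]);C=np.array([.525,-.267])
for i,(a,b) in enumerate([(-.075,-.055),(-.075,.055),(.015,-.055),(.015,.055)]):
  p=C+a*u+b*v;print(i,p.round(4));inc([*p,.20],95.4);inc([*p,.20],5.4)"
```

```text
[0.46419111 0.23778075 0.01043354] 0.3925424429473198 30.21129548549652 [-0.34104641  0.19350561  4.89727971]
0 [ 0.4555 -0.3288]
at [0.4642 0.2378 0.0104] yaw 81.1 q7 1.01 -> d [ -79.8 -560.6 -190.8] rot [  0.1   0.2 -14.3]
at [0.4642 0.2378 0.0104] yaw 81.1 q7 1.01 -> d [ -79.8 -560.6 -190.8] rot [ 0.2  0.  75.7]
1 [ 0.4452 -0.2193]
at [0.4642 0.2378 0.0104] yaw 81.1 q7 1.01 -> d [ -52.6 -454.  -190.6] rot [  0.1   0.2 -14.3]
at [0.4642 0.2378 0.0104] yaw 81.1 q7 1.01 -> d [ -52.6 -454.  -190.6] rot [ 0.2  0.  75.7]
2 [ 0.5451 -0.3203]
at [0.4642 0.2378 0.0104] yaw 81.1 q7 1.01 -> d [-167.  -538.3 -190.5] rot [  0.1   0.2 -14.3]
at [0.4642 0.2378 0.0104] yaw 81.1 q7 1.01 -> d [-167.  -538.3 -190.5] rot [ 0.2  0.  75.7]
3 [ 0.5348 -0.2108]
at [0.4642 0.2378 0.0104] yaw 81.1 q7 1.01 -> d [-139.8 -431.7 -190.3] rot [  0.1   0.2 -14.3]
at [0.4642 0.2378 0.0104] yaw 81.1 q7 1.01 -> d [-139.8 -431.7 -190.3] rot [ 0.2  0.  75.7]
```

Carton gripped. Carry it to slot 0.

Request:
step_arm(increments=[[[-1,0,0,-40,0,0,0],[-1,0,0,-80,0,0,0],[-1,0,0,-120,0,0,0],[-1,0,0,-160,0,0,0],[-1,0,-30,-185,0,0,0],[-1,-10,-65,-190,0,0,0],[-1,-15,-103,-190,0,0,-3],[-1,-20,-142,-190,0,0,-6],[-1,-25,-181,-190,0,0,-10],[-1,-30,-220,-190,0,0,-14]]])

```text
t: 3.83
eef_pos: [0.458, 0.0132, 0.1998]
tool_rot: [0.001, -0.046, 0.999, 0.001]
contact_force: [0.7, -1.2, -0.9]
gripper_width: 0.391
grasp_force: 30.7
```

```bash
python3 -c "
from h import *
o=bot.get_obs();print(o['gripper_width'],o['grasp_force'])
inc([.4605,-.3283,.20],95.4)"
```

```text
0.3907945656803886 30.687822103500366
at [0.458  0.0132 0.1998] yaw 95.3 q7 1.58 -> d [  29.  -340.3   -0.6] rot [ 0.1  0.1 -0.1]
```

Request:
step_arm(increments=[[[-1,3,-40,0,0,0,0],[-1,6,-80,0,0,0,0],[-1,10,-120,0,0,0,0],[-1,14,-160,0,0,0,0],[-1,18,-200,0,0,0,0],[-1,22,-240,0,0,0,0],[-1,26,-280,0,0,0,0],[-1,29,-320,0,0,0,0],[-1,29,-340,15,0,0,0],[-1,29,-340,40,0,0,0]]])

```text
t: 4.67
eef_pos: [0.4604, -0.3339, 0.1621]
tool_rot: [0.004, -0.041, 0.999, -0.004]
contact_force: [0.7, 0.4, -1.9]
gripper_width: 0.392
grasp_force: 30.7
```

```bash
python3 -c "
from h import *
inc([.4605,-.3283,.011],95.4)"
```

```text
at [ 0.4604 -0.3339  0.1621] yaw 94.7 q7 2.42 -> d [  0.5   6.7 151. ] rot [-0.4  0.4 -0.7]
```

Request:
step_arm(increments=[[[-1,0,4,40,0,0,0],[-1,0,4,80,0,0,0],[-1,0,4,115,0,0,0],[-1,0,4,135,0,0,0],[-1,0,4,145,0,0,0],[-1,0,4,149,0,0,0],[-1,0,4,149,0,0,0],[0.15,0,4,149,0,0,0],[0.15,0,4,149,0,0,0],[0.15,0,4,149,0,0,0]]])

```text
t: 5.5
eef_pos: [0.4602, -0.3229, 0.0107]
tool_rot: [0.001, -0.044, 0.999, -0.001]
contact_force: [1.0, 0.4, -0.3]
gripper_width: 0.575
grasp_force: 0.0
```

```bash
python3 -c "
from h import *
inc([.5659,.2275,.10],76.5)"
```

```text
at [ 0.4602 -0.3229  0.0107] yaw 95.1 q7 2.54 -> d [-154.3  538.7  -89.7] rot [-0.1  0.1 18.6]
```

Request:
step_arm(increments=[[[0.15,0,0,-40,0,0,0],[0.15,0,0,-80,0,0,0],[0.15,0,0,-120,0,0,0],[0.15,0,15,-155,0,0,0],[0.15,-8,45,-180,0,0,0],[0.15,-18,84,-190,0,0,3],[0.15,-29,123,-190,0,0,6],[0.15,-40,162,-190,0,0,9],[0.15,-51,201,-190,0,0,12],[0.15,-62,240,-190,0,0,18.6]]])

```text
t: 6.33
eef_pos: [0.4996, -0.0777, 0.2003]
tool_rot: [0.001, 0.116, 0.993, 0.001]
contact_force: [0.7, 0.8, -0.7]
gripper_width: 0.576
grasp_force: 0.0
```

```bash
python3 -c "
from h import *
c=cam('top')
for p in packs(c): print(p)
inc([.5659,.2275,.10],76.5)"
```

```text
(array([0.4833, 0.297 ]), array([0.066, 0.032]), np.float64(179.4))
(array([0.5659, 0.2295]), array([0.068, 0.031]), np.float64(166.5))
(array([0.575 , 0.2877]), array([0.032, 0.067]), np.float64(1.3))
at [ 0.5015 -0.0686  0.1998] yaw 76.5 q7 1.53 -> d [  6.4 302.4 101.2] rot [0.3 0.  0. ]
```

Request:
step_arm(increments=[[[0.1,-1,40,0,0,0,0],[0.1,-2,80,0,0,0,0],[0.1,-3,120,0,0,0,0],[0.1,-4,160,0,0,0,0],[0.1,-5,200,0,0,0,0],[0.1,-6,240,10,0,0,0],[0.1,-8,275,30,0,0,0],[0.1,-8,301,60,0,0,0],[0.1,-8,301,90,0,0,0],[0.1,-8,301,100,0,0,0]]])

```text
t: 7.22
eef_pos: [0.5731, 0.2129, 0.0956]
tool_rot: [-0.002, 0.112, 0.994, -0.001]
contact_force: [-1.3, -1.8, -1.1]
gripper_width: 0.552
grasp_force: 0.0
```

```bash
python3 -c "
from h import *
cam('scene');cam('scene')
inc([.580,.2235,.010],76.5)"
```

```text
at [0.5742 0.2096 0.0978] yaw 76.8 q7 1.14 -> d [-2.7 15.2 87.7] rot [-0.2 -0.2  0.3]
```

Request:
step_arm(increments=[[[0.1,-2,14,10,0,0,0],[0.1,-2,14,40,0,0,0],[0.1,-2,14,40,0,0,0],[0.1,-2,14,40,0,0,0],[0.1,-2,14,40,0,0,0]]])

```text
t: 7.73
eef_pos: [0.5821, 0.2232, 0.0617]
tool_rot: [0.001, 0.115, 0.993, 0.0]
contact_force: [0.3, -0.0, -0.3]
gripper_width: 0.549
grasp_force: 0.0
```

```bash
python3 -c "
from h import *
inc([.580,.2235,.010],76.5)"
```

```text
at [0.5821 0.2232 0.0617] yaw 76.7 q7 1.14 -> d [ 2.2 -0.3 51.7] rot [0.1 0.1 0.2]
```

Request:
step_arm(increments=[[[0.1,2,0,25,0,0,0],[0.1,2,0,43,0,0,0],[0.1,2,0,51,0,0,0],[0.1,2,0,51,0,0,0],[0.1,2,0,51,0,0,0],[-1,2,0,51,0,0,0],[-1,2,0,51,0,0,0],[-1,2,0,51,0,0,0],[-1,2,0,51,0,0,0]]])

```text
t: 8.48
eef_pos: [0.5801, 0.2251, 0.0101]
tool_rot: [0.001, 0.115, 0.993, 0.001]
contact_force: [0.3, -0.8, 6.3]
gripper_width: 0.392
grasp_force: 31.5
```

```bash
python3 -c "
from h import *
inc([.4552+.015,-.2188+.0014,.20],95.4)"
```

```text
at [0.5801 0.2251 0.0101] yaw 76.8 q7 1.17 -> d [   5.8 -455.6 -190.7] rot [  0.1   0.1 -18.6]
```

Request:
step_arm(increments=[[[-1,0,0,-40,0,0,0],[-1,0,0,-80,0,0,0],[-1,0,0,-120,0,0,0],[-1,0,0,-160,0,0,0],[-1,0,-30,-185,0,0,0],[-1,0,-65,-190,0,0,0],[-1,0,-103,-190,0,0,-4],[-1,0,-142,-190,0,0,-8],[-1,1,-181,-190,0,0,-13],[-1,2,-220,-190,0,0,-18.6]]])

```text
t: 9.32
eef_pos: [0.526, 0.0095, 0.199]
tool_rot: [0.001, -0.05, 0.999, 0.0]
contact_force: [1.4, 0.6, -0.5]
gripper_width: 0.39
grasp_force: 30.5
```

```bash
python3 -c "
from h import *
inc([.4702,-.2174,.20],95.4)"
```

```text
at [0.526  0.0095 0.199 ] yaw 95.7 q7 1.69 -> d [  78.1 -220.2   -1.2] rot [0.  0.1 0.3]
```

Request:
step_arm(increments=[[[-1,12,-36,0,0,0,0],[-1,24,-72,0,0,0,0],[-1,37,-108,0,0,0,0],[-1,50,-144,0,0,0,0],[-1,63,-180,0,0,0,0],[-1,78,-215,5,0,0,0],[-1,78,-216,30,0,0,0],[-1,78,-216,60,0,0,0],[-1,78,-216,100,0,0,0],[-1,78,-216,100,0,0,0]]])

```text
t: 10.15
eef_pos: [0.4654, -0.2097, 0.0931]
tool_rot: [-0.005, -0.048, 0.999, 0.001]
contact_force: [-1.2, 0.4, -1.7]
gripper_width: 0.393
grasp_force: 30.5
```

```bash
python3 -c "
from h import *
inc([.4702,-.2174,.011],95.4)"
```

```text
at [ 0.4654 -0.2097  0.0931] yaw 95.4 q7 2.26 -> d [-4.8 -8.4 82.1] rot [ 0.2 -0.6  0. ]
```

Request:
step_arm(increments=[[[-1,-2,-4,35,0,0,0],[-1,-2,-4,60,0,0,0],[-1,-2,-4,80,0,0,0],[-1,-2,-4,87,0,0,0],[-1,-2,-4,87,0,0,0],[-1,-2,-4,87,0,0,0],[0.15,-2,-4,87,0,0,0],[0.15,-2,-4,87,0,0,0],[0.15,-2,-4,87,0,0,0]]])

```text
t: 10.9
eef_pos: [0.4729, -0.2153, 0.0126]
tool_rot: [0.001, -0.048, 0.999, -0.0]
contact_force: [0.0, -0.6, 0.1]
gripper_width: 0.576
grasp_force: 0.0
```

```bash
python3 -c "
from h import *
c=cam('top')
for p in packs(c): print(p)
inc([.4833,.297,.10],89)"
```

```text
(array([0.4833, 0.297 ]), array([0.066, 0.032]), np.float64(179.4))
(array([0.5747, 0.2877]), array([0.032, 0.067]), np.float64(1.3))
at [ 0.4727 -0.2152  0.0123] yaw 95.5 q7 2.36 -> d [-59.5 508.8 -87.8] rot [-0.   0.1  6.5]
```

Request:
step_arm(increments=[[[0.15,0,0,-40,0,0,0],[0.15,0,0,-80,0,0,0],[0.15,0,0,-120,0,0,0],[0.15,0,15,-155,0,0,0],[0.15,-5,45,-180,0,0,0],[0.15,-10,84,-190,0,0,2],[0.15,-14,123,-190,0,0,4],[0.15,-18,162,-190,0,0,6.5],[0.15,-22,201,-190,0,0,6.5],[0.15,-27,240,-190,0,0,6.5]]])

```text
t: 11.78
eef_pos: [0.4755, 0.0282, 0.202]
tool_rot: [0.001, 0.009, 1.0, 0.0]
contact_force: [1.2, 0.2, -0.3]
gripper_width: 0.573
grasp_force: 0.0
```

Request:
step_arm(increments=[[[0.15,3,40,0,0,0,0],[0.15,3,80,0,0,0,0],[0.15,3,120,0,0,0,0],[0.15,2,160,0,0,0,0],[0.15,0,200,0,0,0,0],[0.15,-2,235,10,0,0,0],[0.15,-4,267,30,0,0,0],[0.15,-4,267,60,0,0,0],[0.15,-4,267,90,0,0,0],[0.15,-4,267,100,0,0,0]]])

```text
t: 12.62
eef_pos: [0.4825, 0.2926, 0.0978]
tool_rot: [-0.002, 0.008, 1.0, -0.002]
contact_force: [-0.6, -1.1, -0.4]
gripper_width: 0.572
grasp_force: 0.0
```

```bash
python3 -c "
from h import *
c=cam('scene');cam('scene');inc([.4833,.297,.010],89)"
```

```text
at [0.4837 0.292  0.0998] yaw 88.9 q7 1.09 -> d [ 0.2  5.3 89.8] rot [-0.2 -0.2 -0.1]
```

Request:
step_arm(increments=[[[0.15,0,5,35,0,0,0],[0.15,0,5,65,0,0,0],[0.15,0,5,85,0,0,0],[0.15,0,5,91,0,0,0],[0.15,0,5,91,0,0,0],[0.15,0,5,91,0,0,0],[-1,0,5,91,0,0,0],[-1,0,5,91,0,0,0],[-1,0,5,91,0,0,0],[-1,0,5,91,0,0,0]]])

```text
t: 13.55
eef_pos: [0.4866, 0.2989, 0.0125]
tool_rot: [0.001, 0.009, 1.0, 0.001]
contact_force: [0.1, -1.6, 7.1]
gripper_width: 0.389
grasp_force: 31.0
```

```bash
python3 -c "
from h import *
inc([.5451,-.3203,.20],95.4)"
```

```text
at [0.4866 0.2989 0.0125] yaw 88.9 q7 1.13 -> d [ -70.6 -617.6 -188.7] rot [ 0.1  0.2 -6.5]
```

Request:
step_arm(increments=[[[-1,0,0,-40,0,0,0],[-1,0,0,-80,0,0,0],[-1,0,0,-120,0,0,0],[-1,0,0,-160,0,0,0],[-1,0,-30,-185,0,0,0],[-1,-5,-65,-190,0,0,0],[-1,-12,-103,-190,0,0,-2],[-1,-18,-142,-190,0,0,-4],[-1,-24,-181,-190,0,0,-6.5],[-1,-30,-220,-190,0,0,-6.5]]])

```text
t: 14.38
eef_pos: [0.5111, 0.076, 0.2017]
tool_rot: [0.001, -0.049, 0.999, 0.001]
contact_force: [0.4, 0.3, -0.6]
gripper_width: 0.393
grasp_force: 30.5
```

```bash
python3 -c "
from h import *
inc([.5451,-.3203,.20],95.4)"
```

```text
at [0.5111 0.076  0.2017] yaw 95.6 q7 1.54 -> d [   4.7 -397.7    1.2] rot [0.1 0.1 0.2]
```

Request:
step_arm(increments=[[[-1,0,-40,0,0,0,0],[-1,1,-80,0,0,0,0],[-1,1,-120,0,0,0,0],[-1,2,-160,0,0,0,0],[-1,2,-200,0,0,0,0],[-1,3,-240,0,0,0,0],[-1,4,-280,0,0,0,0],[-1,5,-320,0,0,0,0],[-1,5,-360,10,0,0,0],[-1,5,-394,30,0,0,0]]])

```text
t: 15.22
eef_pos: [0.5448, -0.3191, 0.1736]
tool_rot: [0.003, -0.047, 0.999, -0.002]
contact_force: [1.1, -0.2, 0.8]
gripper_width: 0.392
grasp_force: 30.5
```

Request:
step_arm(increments=[[[-1,0,0,35,0,0,0],[-1,0,0,60,0,0,0],[-1,0,0,70,0,0,0],[-1,0,0,70,0,0,0],[-1,0,0,70,0,0,0]]])

```text
t: 15.63
eef_pos: [0.544, -0.3147, 0.1014]
tool_rot: [0.0, -0.048, 0.999, -0.0]
contact_force: [0.3, -0.0, -0.2]
gripper_width: 0.391
grasp_force: 30.5
```

```bash
python3 -c "
from h import *
inc([.5451,-.3203,.013],95.4)"
```

```text
at [ 0.544  -0.3147  0.1014] yaw 95.5 q7 2.4 -> d [-0.5 -5.6 88.4] rot [-0.   0.   0.1]
```

Request:
step_arm(increments=[[[-1,0,-5,35,0,0,0],[-1,0,-5,65,0,0,0],[-1,0,-5,82,0,0,0],[-1,0,-5,88,0,0,0],[-1,0,-5,88,0,0,0],[-1,0,-5,88,0,0,0],[0.15,0,-5,88,0,0,0],[0.15,0,-5,88,0,0,0],[0.15,0,-5,88,0,0,0]]])

```text
t: 16.38
eef_pos: [0.5448, -0.3203, 0.0137]
tool_rot: [0.001, -0.048, 0.999, -0.0]
contact_force: [-0.4, -0.2, 0.0]
gripper_width: 0.575
grasp_force: 0.0
```

```bash
python3 -c "
from h import *
c=cam('top')
for p in packs(c): print(p)
inc([.5747,.2875,.10],91.3)"
```

```text
(array([0.575 , 0.2877]), array([0.032, 0.067]), np.float64(1.3))
at [ 0.5445 -0.3202  0.0133] yaw 95.5 q7 2.46 -> d [-87.9 602.  -87. ] rot [-0.   0.1  4.2]
```

Request:
step_arm(increments=[[[0.15,0,0,-40,0,0,0],[0.15,0,0,-80,0,0,0],[0.15,0,0,-120,0,0,0],[0.15,0,15,-155,0,0,0],[0.15,-5,45,-180,0,0,0],[0.15,-10,84,-190,0,0,2],[0.15,-16,123,-190,0,0,4.2],[0.15,-22,162,-190,0,0,4.2],[0.15,-28,201,-190,0,0,4.2],[0.15,-34,240,-190,0,0,4.2]]])

```text
t: 17.27
eef_pos: [0.5548, -0.0759, 0.2029]
tool_rot: [0.001, -0.011, 1.0, 0.0]
contact_force: [-0.1, 0.5, 0.3]
gripper_width: 0.576
grasp_force: 0.0
```

```bash
python3 -c "
from h import *
inc([.5747,.2875,.10],91.3)"
```

```text
at [ 0.5548 -0.0759  0.2029] yaw 91.2 q7 1.83 -> d [-27.7 362.9 103.1] rot [ 0.   0.1 -0.1]
```

Request:
step_arm(increments=[[[0.15,-3,40,0,0,0,0],[0.15,-6,80,0,0,0,0],[0.15,-9,120,0,0,0,0],[0.15,-12,160,0,0,0,0],[0.15,-15,200,0,0,0,0],[0.15,-18,240,0,0,0,0],[0.15,-21,280,5,0,0,0],[0.15,-24,320,20,0,0,0],[0.15,-27,358,40,0,0,0],[0.15,-27,358,70,0,0,0]]])

```text
t: 18.1
eef_pos: [0.5745, 0.2922, 0.134]
tool_rot: [0.002, -0.016, 1.0, 0.004]
contact_force: [0.4, 2.0, 0.5]
gripper_width: 0.575
grasp_force: 0.0
```

Request:
step_arm(increments=[[[0.15,0,0,30,0,0,0],[0.15,0,0,60,0,0,0],[0.15,0,0,65,0,0,0],[0.15,0,0,65,0,0,0],[0.15,0,0,65,0,0,0]]])

```text
t: 18.52
eef_pos: [0.575, 0.2806, 0.0686]
tool_rot: [0.001, -0.011, 1.0, 0.0]
contact_force: [0.3, 0.2, 0.8]
gripper_width: 0.579
grasp_force: 0.0
```

```bash
python3 -c "
from h import *
inc([.5747,.2875,.011],91.3)"
```

```text
at [0.575  0.2806 0.0686] yaw 91.2 q7 1.3 -> d [ 0.3  6.9 57.6] rot [ 0.   0.1 -0.1]
```

Request:
step_arm(increments=[[[0.15,0,7,15,0,0,0],[0.15,0,7,40,0,0,0],[0.15,0,7,53,0,0,0],[0.15,0,7,57,0,0,0],[0.15,0,7,57,0,0,0],[0.15,0,7,57,0,0,0],[-1,0,7,57,0,0,0],[-1,0,7,57,0,0,0],[-1,0,7,57,0,0,0],[-1,0,7,57,0,0,0]]])

```text
t: 19.35
eef_pos: [0.5751, 0.2879, 0.0117]
tool_rot: [0.001, -0.011, 1.0, 0.001]
contact_force: [0.1, -1.3, 6.5]
gripper_width: 0.391
grasp_force: 32.1
```

```bash
python3 -c "
from h import *
inc([.5348,-.2108,.20],95.4)"
```

```text
at [0.5751 0.2879 0.0117] yaw 91.2 q7 1.32 -> d [  50.6 -497.5 -188.9] rot [ 0.1  0.1 -4.2]
```

Request:
step_arm(increments=[[[-1,0,0,-40,0,0,0],[-1,0,0,-80,0,0,0],[-1,0,0,-120,0,0,0],[-1,0,0,-160,0,0,0],[-1,0,-30,-185,0,0,0],[-1,5,-65,-190,0,0,0],[-1,9,-103,-190,0,0,-2],[-1,13,-142,-190,0,0,-4.2],[-1,17,-181,-190,0,0,-4.2],[-1,21,-220,-190,0,0,-4.2]]])

```text
t: 20.18
eef_pos: [0.557, 0.0657, 0.2006]
tool_rot: [0.0, -0.048, 0.999, 0.0]
contact_force: [0.4, -0.3, -0.9]
gripper_width: 0.395
grasp_force: 31.2
```

```bash
python3 -c "
from h import *
inc([.5348,-.2108,.20],95.4)"
```

```text
at [0.557  0.0657 0.2006] yaw 95.5 q7 1.63 -> d [  48.5 -273.1    0.4] rot [0.  0.  0.1]
```

Request:
step_arm(increments=[[[-1,7,-40,0,0,0,0],[-1,14,-80,0,0,0,0],[-1,21,-120,0,0,0,0],[-1,28,-160,0,0,0,0],[-1,35,-200,0,0,0,0],[-1,42,-240,5,0,0,0],[-1,48,-272,20,0,0,0],[-1,48,-272,50,0,0,0],[-1,48,-272,80,0,0,0],[-1,48,-272,100,0,0,0]]])

```text
t: 21.02
eef_pos: [0.5344, -0.2083, 0.0981]
tool_rot: [-0.001, -0.047, 0.999, 0.0]
contact_force: [0.7, 0.3, -1.1]
gripper_width: 0.392
grasp_force: 31.2
```

Request:
step_arm(increments=[[[-1,0,0,10,0,0,0],[-1,0,0,20,0,0,0],[-1,0,0,20,0,0,0],[-1,0,0,20,0,0,0]]])

```text
t: 21.35
eef_pos: [0.5363, -0.208, 0.0808]
tool_rot: [0.0, -0.048, 0.999, -0.0]
contact_force: [-0.3, -0.6, -1.3]
gripper_width: 0.389
grasp_force: 31.2
```

```bash
python3 -c "
from h import *
inc([.5348,-.2108,.0125],95.4)"
```

```text
at [ 0.5363 -0.208   0.0808] yaw 95.5 q7 2.25 -> d [ 1.8 -2.6 68.3] rot [-0.   0.   0.1]
```

Request:
step_arm(increments=[[[-1,2,-3,35,0,0,0],[-1,2,-3,55,0,0,0],[-1,2,-3,65,0,0,0],[-1,2,-3,68,0,0,0],[-1,2,-3,68,0,0,0],[0.15,2,-3,68,0,0,0],[0.15,2,-3,68,0,0,0],[0.15,2,-3,68,0,0,0]]])

```text
t: 22.02
eef_pos: [0.5353, -0.2115, 0.0137]
tool_rot: [0.001, -0.048, 0.999, -0.0]
contact_force: [0.2, 0.3, 0.7]
gripper_width: 0.573
grasp_force: 0.0
```

```bash
python3 -c "
from h import *
inc([.4469,.006,.23],163.5)"
```

```text
at [ 0.5353 -0.2115  0.0137] yaw 95.5 q7 2.32 -> d [  66.8  224.8 -216.7] rot [ -0.1   0.1 -68. ]
```

Request:
step_arm(increments=[[[0.15,0,0,-40,0,0,0],[0.15,0,0,-80,0,0,0],[0.3,0,0,-120,0,0,0],[0.5,0,0,-160,0,0,6],[1,10,25,-190,0,0,13],[1,20,55,-216,0,0,20],[1,30,90,-216,0,0,27],[1,40,125,-216,0,0,34],[1,50,160,-216,0,0,41],[1,60,195,-216,0,0,48]]])

```text
t: 22.85
eef_pos: [0.4617, -0.0363, 0.2292]
tool_rot: [0.0, 0.32, 0.947, 0.001]
contact_force: [0.9, 0.9, -0.1]
gripper_width: 0.999
grasp_force: 0.0
```

```bash
python3 -c "
from h import *
inc([.4469,.006,.23],-16.5)
c=cam('top');a=cv2.resize(c['image'][155:285,350:490],None,fx=4,fy=4,interpolation=2);cv2.imwrite('pics/tote2.png',a[:,:,::-1])
for p in packs(c,roi=(360,480,165,275),z=.037,th=215): print(p)
print('tray',packs(c))"
```

```text
at [ 0.4617 -0.0363  0.2292] yaw 52.7 q7 1.0 -> d [37.4 24.7 -0.8] rot [ 0.1 -0.  69.2]
(array([ 0.4615, -0.3223]), array([0.03 , 0.068]), np.float64(3.5))
(array([ 0.5434, -0.3193]), array([0.031, 0.069]), np.float64(5.5))
tray []
```

View pics/tote2.png

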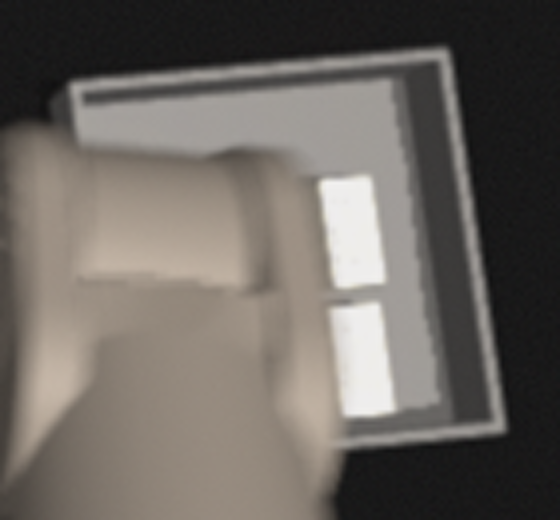

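Two cartons lie flat at crop (352,230) and (362,358). The arm hides the other two, so I'll check those later. Next I turn over the clamp.

Request:
step_arm(increments=[[[1,5,3,0,0,0,7],[1,10,6,0,0,0,14],[1,15,10,0,0,0,21],[1,20,13,0,0,0,28],[1,25,17,0,0,0,35],[1,30,20,0,0,0,42],[1,35,23,0,0,0,49],[1,37,25,0,0,0,56],[1,37,25,0,0,0,63],[1,37,25,0,0,0,69]]])

```text
t: 23.73
eef_pos: [0.448, 0.0045, 0.229]
tool_rot: [-0.0, 0.8, 0.599, 0.001]
contact_force: [-0.2, -0.1, -0.9]
gripper_width: 1.001
grasp_force: 0.0
```

Request:
step_arm(increments=[[[1,0,0,0,0,0,0],[1,0,0,0,0,0,0]]])

```text
t: 23.9
eef_pos: [0.448, 0.0043, 0.2288]
tool_rot: [-0.0, 0.798, 0.603, 0.0]
contact_force: [-0.3, -0.5, -1.1]
gripper_width: 1.002
grasp_force: 0.0
```

```bash
python3 -c "
from h import *
inc([.4469,.006,.16],-16.5)
c=cam('top')
for p in packs(c,roi=(360,480,165,275),z=.037,th=215): print(p)"
```

```text
at [0.448  0.0043 0.2288] yaw -15.8 q7 -0.3 -> d [ 1.3 -1.5 68.8] rot [ 0.  -0.   0.7]
(array([ 0.4594, -0.2206]), array([0.024, 0.068]), np.float64(8.8))
(array([ 0.4612, -0.321 ]), array([0.032, 0.068]), np.float64(4.9))
(array([ 0.5355, -0.2098]), array([0.032, 0.069]), np.float64(5.5))
(array([ 0.5434, -0.3191]), array([0.032, 0.068]), np.float64(5.3))
```

Request:
step_arm(increments=[[[1,1,-1,30,0,0,0.7],[1,1,-1,65,0,0,0.7],[1,1,-1,95,0,0,0.7],[1,1,-1,115,0,0,0.7],[1,1,-1,128,0,0,0.7],[1,1,-1,133,0,0,0.7],[1,1,-1,133,0,0,0.7],[1,1,-1,133,0,0,0.7]]], force=40)

```text
t: 24.62
eef_pos: [0.4476, 0.0055, 0.0959]
tool_rot: [0.0, 0.802, 0.597, 0.0]
contact_force: [-0.0, 0.2, 0.2]
gripper_width: 1.001
grasp_force: 0.0
```

```bash
python3 -c "
from h import *
inc([.4469,.006,.096],-16.5)
c=cam('scene');a=cv2.resize(c['image'][130:250,220:350],None,fx=4.6,fy=4.6,interpolation=2);cv2.imwrite('pics/g2.png',np.clip(a[:,:,::-1]*1.5,0,255).astype(np.uint8))"
```

```text
at [0.4476 0.0055 0.0959] yaw -16.7 q7 -0.03 -> d [ 0.3 -0.8 -0.1] rot [ 0.  -0.  -0.2]
```

View pics/g2.png

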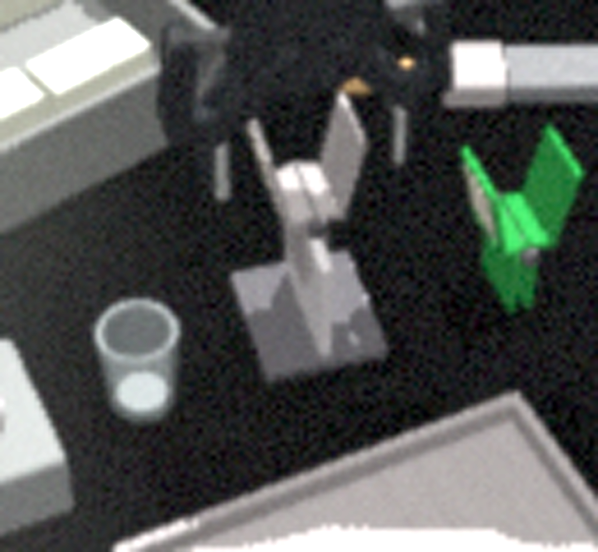

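The fingers straddle the handles at crop x of about 222 and 398, with the clamp centred near 305. Now I squeeze.

Request:
step_arm(increments=[[[-1,0,0,0,0,0,0],[-1,0,0,0,0,0,0],[-1,0,0,0,0,0,0],[-1,0,0,0,0,0,0],[-1,0,0,0,0,0,0],[-1,0,0,0,0,0,0],[-1,0,0,0,0,0,0],[-1,0,0,0,0,0,0]]], force=40)

```text
t: 25.33
eef_pos: [0.4471, 0.0057, 0.0954]
tool_rot: [0.0, 0.802, 0.597, -0.0]
contact_force: [-0.5, -0.5, -1.8]
gripper_width: 0.341
grasp_force: 45.8
```

Squeezed to the stop (29 mm). Lift it.

Request:
step_arm(increments=[[[-1,0,0,-15,0,0,0],[-1,0,0,-35,0,0,0],[-1,0,0,-65,0,0,0],[-1,0,0,-100,0,0,0],[-1,0,0,-130,0,0,0],[-1,0,0,-145,0,0,0],[-1,0,0,-145,0,0,0]]])

```text
t: 25.92
eef_pos: [0.4492, 0.0059, 0.2435]
tool_rot: [0.0, 0.802, 0.597, 0.003]
contact_force: [0.7, -0.4, -0.7]
gripper_width: 0.339
grasp_force: 45.8
```

```bash
python3 -c "
from h import *
inc([.6425,-.2559,.24],5.4)
c=cam('scene');a=cv2.resize(c['image'][80:250,200:370],None,fx=3.4,fy=3.4,interpolation=2);cv2.imwrite('pics/g3.png',np.clip(a[:,:,::-1]*1.5,0,255).astype(np.uint8))"
```

```text
at [0.4492 0.0059 0.2435] yaw -16.7 q7 -0.34 -> d [-195.1  260.4    3.8] rot [  0.3  -0.2 -22.1]
```

View pics/g3.png

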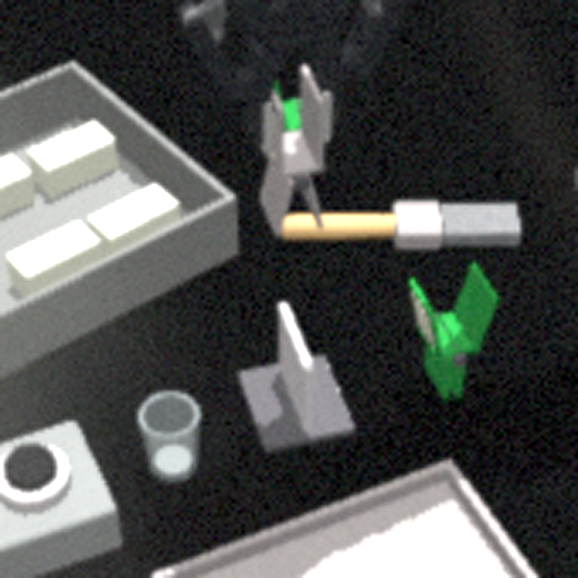

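The clamp hangs upright in the fingers with its jaws open (crop about (295,150)), the stand is empty, and the 4 cartons lie flat in the tote.

Request:
step_arm(increments=[[[-1,-18,24,0,0,0,-2],[-1,-38,50,0,0,0,-5],[-1,-60,80,0,0,0,-8],[-1,-82,110,0,0,0,-11],[-1,-104,140,0,0,0,-14],[-1,-126,168,0,0,0,-17],[-1,-148,198,0,0,0,-20],[-1,-170,228,0,0,0,-22],[-1,-188,250,0,0,0,-22],[-1,-195,260,4,0,0,-22]]])

```text
t: 26.8
eef_pos: [0.6401, -0.2605, 0.234]
tool_rot: [-0.0, 0.675, 0.738, -0.002]
contact_force: [-0.0, 0.4, -0.3]
gripper_width: 0.344
grasp_force: 45.8
```

Request:
step_arm(increments=[[[-1,0,0,20,0,0,0],[-1,0,0,40,0,0,0],[-1,0,0,65,0,0,0],[-1,0,0,65,0,0,0],[-1,0,0,65,0,0,0]]])

```text
t: 27.22
eef_pos: [0.6383, -0.2548, 0.1687]
tool_rot: [-0.003, 0.674, 0.739, -0.001]
contact_force: [-0.5, 0.3, 0.0]
gripper_width: 0.341
grasp_force: 45.8
```

```bash
python3 -c "
from h import *
inc([.6425,-.2559,.081],5.4)
c=cam('scene');a=cv2.resize(c['image'][60:200,140:280],None,fx=4,fy=4,interpolation=2);cv2.imwrite('pics/g4.png',np.clip(a[:,:,::-1]*1.5,0,255).astype(np.uint8))"
```

```text
at [ 0.6383 -0.2548  0.1687] yaw 5.3 q7 0.76 -> d [-1.7  4.5 87.6] rot [-0.3 -0.1 -0.1]
```

View pics/g4.png

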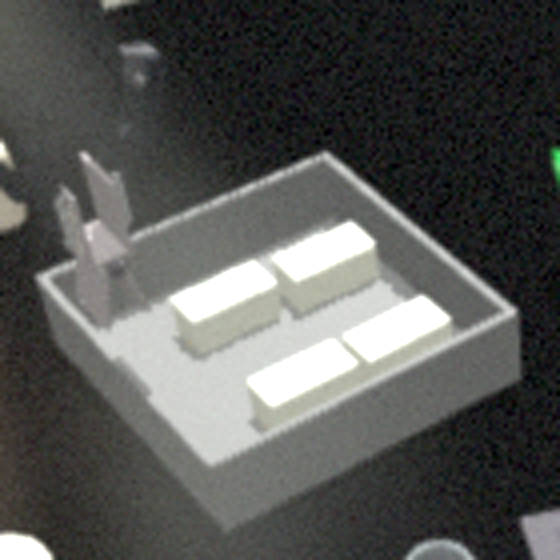

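The clamp hangs over the far wall (crop about (105,240)) and the four cartons lie flat. Correct by 4 mm and lower.

Request:
step_arm(increments=[[[-1,-2,4,10,0,0,0],[-1,-2,4,30,0,0,0],[-1,-2,4,45,0,0,0],[-1,-2,4,60,0,0,0],[-1,-2,4,75,0,0,0],[-1,-2,4,80,0,0,0],[-1,-2,4,80,0,0,0],[-1,-2,4,80,0,0,0]]])

```text
t: 27.93
eef_pos: [0.6442, -0.2577, 0.0914]
tool_rot: [0.0, 0.674, 0.739, -0.0]
contact_force: [-0.5, -0.1, -1.4]
gripper_width: 0.34
grasp_force: 45.8
```

```bash
python3 -c "
from h import *
inc([.6425,-.2559,.081],5.4)"
```

```text
at [ 0.6442 -0.2577  0.0914] yaw 5.3 q7 0.81 -> d [ 2.  -1.5 10.4] rot [-0.   0.  -0.1]
```

Request:
step_arm(increments=[[[-1,0,-2,4,0,0,0],[-1,0,-2,7,0,0,0],[-1,0,-2,9,0,0,0],[-1,0,-2,10,0,0,0],[-1,0,-2,10,0,0,0]]])

```text
t: 28.35
eef_pos: [0.6424, -0.2576, 0.0815]
tool_rot: [0.0, 0.674, 0.739, 0.0]
contact_force: [-0.3, -0.0, -1.5]
gripper_width: 0.339
grasp_force: 45.8
```

Request:
step_arm(increments=[[[-0.2,0,0,0,0,0,0],[-0.1,0,0,0,0,0,0],[0,0,0,0,0,0,0],[0.15,0,0,0,0,0,0],[0.4,0,0,0,0,0,0],[0.8,0,0,0,0,0,0],[0.8,0,0,0,0,0,0]]])

```text
t: 28.93
eef_pos: [0.642, -0.2579, 0.0816]
tool_rot: [-0.0, 0.674, 0.739, -0.0]
contact_force: [-0.1, -0.6, 1.0]
gripper_width: 0.904
grasp_force: 0.0
```

Request:
step_arm(increments=[[[0.8,0,0,-15,0,0,0],[0.8,0,0,-40,0,0,0],[0.8,0,0,-80,0,0,0],[0.8,0,0,-120,0,0,0],[0.8,0,0,-140,0,0,0],[0.8,0,0,-140,0,0,0]]])

```text
t: 29.43
eef_pos: [0.6445, -0.2601, 0.229]
tool_rot: [0.005, 0.674, 0.739, 0.002]
contact_force: [-0.0, -1.0, -0.8]
gripper_width: 0.898
grasp_force: 0.0
```

```bash
python3 -c "
from h import *
inc([.6588,.010,.20],-16.5)
c=cam('scene');a=cv2.resize(c['image'][60:200,140:280],None,fx=4,fy=4,interpolation=2);cv2.imwrite('pics/g5.png',np.clip(a[:,:,::-1]*1.5,0,255).astype(np.uint8))"
```

```text
at [ 0.6445 -0.2601  0.229 ] yaw 5.2 q7 0.74 -> d [267.8  38.6  28.2] rot [ 0.6  0.2 21.7]
```

View pics/g5.png

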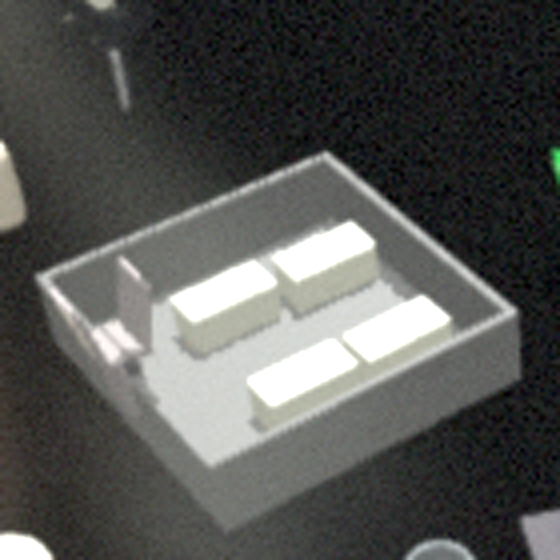

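The clamp sits upright, well down over the far wall (crop about (115,330)). On to the button with the fingers shut.

Request:
step_arm(increments=[[[-1,30,4,0,0,0,0],[-1,65,9,0,0,0,0],[-1,105,15,0,0,0,0],[-1,145,21,0,0,0,0],[-1,185,27,0,0,0,0],[-1,225,33,0,0,0,0],[-1,255,37,10,0,0,0],[-1,268,38,40,0,0,0],[-1,268,38,80,0,0,0],[-1,268,38,110,0,0,0]]])

```text
t: 30.32
eef_pos: [0.6539, 0.0153, 0.1085]
tool_rot: [-0.001, 0.673, 0.74, -0.001]
contact_force: [-0.5, -0.3, -0.4]
gripper_width: -0.003
grasp_force: 0.0
```

Request:
step_arm(increments=[[[-1,0,0,15,0,0,0],[-1,0,0,15,0,0,0],[-1,0,0,15,0,0,0],[-1,0,0,15,0,0,0]]])

```text
t: 30.65
eef_pos: [0.6567, 0.0118, 0.0983]
tool_rot: [0.001, 0.674, 0.739, 0.001]
contact_force: [0.1, -0.6, 0.8]
gripper_width: -0.005
grasp_force: 0.0
```

```bash
python3 -c "
from h import *
inc([.6588,.010,.067],5.4)"
```

```text
at [0.6567 0.0118 0.0983] yaw 5.2 q7 0.41 -> d [-2.   1.9 31.3] rot [ 0.2  0.  -0.2]
```

Request:
step_arm(increments=[[[-1,-2,2,12,0,0,0],[-1,-2,2,24,0,0,0],[-1,-2,2,30,0,0,0],[-1,-2,2,33,0,0,0],[-1,-2,2,35,0,0,0],[-1,-2,2,37,0,0,0],[-1,-2,2,38,0,0,0],[-1,-2,2,38,0,0,0]]])

```text
t: 31.32
eef_pos: [0.6576, 0.0108, 0.0609]
tool_rot: [-0.001, 0.674, 0.739, 0.001]
contact_force: [-8.1, 1.6, 20.2]
gripper_width: 0.001
grasp_force: 10.1
```

Request:
step_arm(increments=[[[-1,0,0,0,0,0,0],[-1,0,0,0,0,0,0],[-1,0,0,-20,0,0,0],[-1,0,0,-60,0,0,0],[-1,0,0,-100,0,0,0],[-1,0,0,-140,0,0,0],[-1,0,0,-170,0,0,0],[-1,0,0,-170,0,0,0]]])

```text
t: 31.98
eef_pos: [0.6611, 0.0099, 0.2357]
tool_rot: [0.004, 0.674, 0.739, 0.004]
contact_force: [0.7, 0.1, 0.9]
gripper_width: -0.0
grasp_force: 0.0
```

```bash
python3 -c "
from h import *
c=cam('scene');save(c,'end.png')
c=cam('top');print(packs(c),packs(c,roi=(360,480,165,275),z=.037,th=215))"
```

```text
[] [(array([ 0.4587, -0.2155]), array([0.032, 0.069]), np.float64(5.9)), (array([ 0.4612, -0.321 ]), array([0.032, 0.068]), np.float64(4.8)), (array([ 0.5355, -0.2098]), array([0.032, 0.069]), np.float64(5.5)), (array([ 0.5434, -0.319 ]), array([0.032, 0.069]), np.float64(5.5))]
```

View pics/end.png

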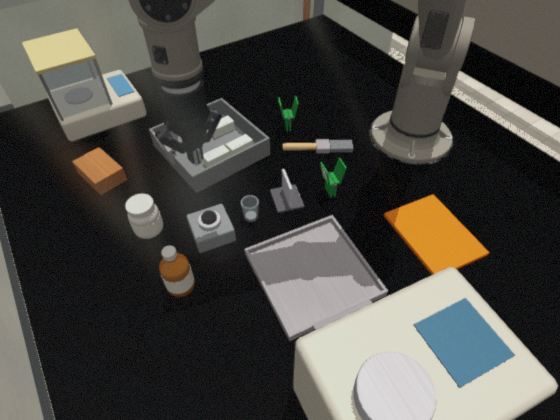

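The final view shows the tray empty at (315,275), the bystanders unmoved, the stand bare and the arm clear. The top view finds all four cartons flat in the tote.

```bash
python3 -c "
from h import *
print(bot.hand_in())"
```

```text
the job is handed in; nothing more can be done
None
```

I handed the job in at about 32 s: all four cartons lie flat in the tote in one layer, the clamp is clipped upright on the tote's far wall, and the button was then pressed until it stopped at about 20 N.

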